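Feel out the tight spot on the culture-dish slide

ROBOT

A 6-joint arm with a two-finger parallel gripper is mounted at the origin on the work surface. World frame = base frame: x ahead of the robot, y to its left, z up, the work surface at z = 0. Lengths are in m, angles in degrees, forces in N, time in s.
With the tool pointing down it reaches from about 0.275 to 1 m from the base axis. Payload 8.4 kg.
Tool frame: the origin (TCP) lies midway between the tips of the shut fingers; the grasp point (between the pads) lies 19 mm behind it (manip.hold_point_z is the distance from the TCP to the grasp point, in m); z points along the fingers, x is the direction in which the jaws open and shut, and the axes are right-handed (so a half turn about z gives the same grasp; the last joint's range is limited). The gripper opens to 85 mm and grips with 20 to 120 N. Pads are 22 mm wide; open, the fingers measure 114 mm over their backs; the gripper's body (76 mm by 85 mm) begins 54 mm behind the grasp point. The pads swing forward as they close: fully open they stand 13 mm farther back than shut.
Start: joints at [-68.95, 20.225, 93.587, -0, 66.188, -0.138], TCP at [0.226, -0.583, 0.195] pointing down, gripper open.
Joint ranges: [-150.9, 150.9], [-52.94, 120.26], [3.33, 152.33], [-74.26, 254.26], [0, 154.13], [-172.89, 172.89]. Speed limits (degrees/s): [127.2, 127.2, 159.86, 180, 180, 180].

INTERFACE

Orientations are given as a 3x3 rotation matrix whose columns are the frame's x, y, z axes.
In Python, from cell import manip gives the robot as it stands.
- The arm moves only by the shell command python3 -m creep 'ROWS' [FORCE]. ROWS is JSON, a list of rows, each a list of 5 numbers: the closure, from 0 (fully open) to 1 (shut), then the shift along the tool's x, y, z in cm, then the turn about the tool's z in rad. A call has 1 to 12 rows; each row shifts and turns the commanded pose from where the row before left it, along the tool's axes as they then stand; what a row does not reach is not made up. A row lasts 1/12 s, in which the tool goes at most 41.7 mm and 7.16 degrees, less where a joint would pass 70% of its speed; a pose out of reach is approached as far as the arm can. A call is refused whole if a number of a shift passes 4.17 or a number of a turn 0.125, either way. A call with a gripper value outside its range is refused whole. The fingers move at their own pace and stop on an object; FORCE is the grip in N (left out, the last holds). Time passes only in rows, so rows that do not move let the fingers close. It gives the time, the measured TCP pose, the force and the opening at its end, in the units of the state.
- manip.get_obs(): the state, without advancing time (a new reading comes with each control period).
- manip.read_camera(name): name is "scene" or "top" or "wrist"; returns the picture (384x512x3 uint8, red, green, blue); there is no depth.
- manip.camera_model(name): a dict with "K" (3x3 intrinsics, pixels), "dist" ([k1, k2, p1, p2, k3] as OpenCV has them; the pictures are not rectified), "eye" and "orientation" of the camera in the world. Camera axes: x right, y up, looking along -z (the intrinsics and any distortion apply to the point x, -y, -z); pixel columns grow to the right and rows downward; lengths in m; the calibration is good to about 2 mm. A picture is of the moment at which its call begins: read the wrist's pose just before it. camera_model takes no time and is no camera call; for the wrist camera it gives the pose at the moment of the call.
- manip.job_done(): hands the job in, once; it reports no verdict.
The state is a dict: "time": time; "joint_positions": joint angles; "qvel": joint speeds; "joint_efforts": joint torques, N m; "position": TCP position; "tcp_rot": TCP orientation; "contact_force": force on the tool from outside, world axes, zero at the start; "moment": the same for the moment, N m; "opening": opening from 0.0 (shut) to 1.0 (fully open).
Only numpy, scipy, OpenCV 4.12 (cv2) and the standard library are available. Lean on these libraries where they do the work, as an engineer would, in place of code of your own. Each camera call takes 0.05 s, during which the arm holds its last target.

TASK

The culture-dish slide drags somewhere along its rail. By its grip tab, stroke the carriage slowly through its full travel, first gently up against the right-hand stop and then gently up against the left-hand stop, without squashing either stop's sprung buffer hard, and feel for the one tight spot; then bring the carriage back, leave it parked in the middle of the tight spot and let go. Leave the rack, dishes and bottle beside it alone.

Things in the scene. Friction and masses are not known exactly. Their poses are not given: they have to be found in the camera images.
- slide_base: Grey painted base plate of the slide, 110 x 380 x 12 mm, screwed to the bench. Origin at the centre of its underside, on the bench top. Its own y axis is the direction of the rail and of travel (+y is the left-hand end seen from the robot, -y the right-hand end), x points across the rail away from the robot, z up.
- rail: Aluminium rail on the base plate's middle, 34 x 360 mm, top 45 mm above the bench; origin and axes as the base. One unseen tight spot inside, its centre from 35 mm right to 70 mm left of the rail's middle. Carriage centre within 12 mm of it: drag 3 to 11 N, most on the way up to the middle, less past it, and the carriage stays where it is left on it. Elsewhere: drag about 1.5 N, stays where left.
- carriage: Aluminium carriage on the rail, 60 mm along it, 74 mm across; slides along base y only, cannot lift off. Origin on the rail's centre line, midway along the carriage, 45 mm above the bench; axes as the base. Top 16 mm above the origin. An arm on its far side (+x) carries a closed dish, centred at x +95 mm, 96 mm wide, top at +30 mm. Starts in the right-hand half, off the stop and the tight spot.
- grip_tab (a point): Centre of the top of the black grip tab fixed on the carriage: 14 mm thick along the rail, 34 mm across it, 50 mm tall, its top 111 mm above the bench. It lies midway along the carriage, 12 mm to the robot's side (-x) of the carriage's origin.
- stop_left: Dark steel stop straddling the rail near its left-hand end, 52 mm across the rail, 20 mm along it, 62 mm high, clamped where it stands. Origin on the bench at its middle; axes as the base plate. A sprung rubber-tipped buffer, 10 mm thick, 53 mm above the bench, points from it to the carriage: spring 1.5 N per mm, at most 14 mm of travel, and the carriage's end face meets it.
- stop_right: The same stop near the right-hand end of the rail, its buffer pointing to the left, to the carriage.
- stop_left_tip (a point): Tip of the left stop's buffer when not pressed, 53 mm above the bench. The carriage touches it when the carriage's centre is 30 mm short of it. The point does not move as the buffer is pressed.
- stop_right_tip (a point): Tip of the right stop's buffer when not pressed, as on the left.
- tube_rack: Bystander: loose wire test-tube rack with capped tubes, 84 x 184 mm, 143 mm high; origin at the centre of its underside.
- dish_stack: Bystander: loose stack of five culture dishes, 92 mm across, 75 mm high; origin at the centre of its underside.
- wash_bottle: Bystander: loose white plastic bottle, 64 mm across, 150 mm high; origin at the centre of its underside.

How it is judged:
By the outcome, as a careful person would: the job done as asked, in the order asked, and still so for the second after the job is handed in, with the robot touching nothing.
It also fails if it takes over 56 s, if anything falls off the work surface, if the arm or the gripper's body presses on something with over 40 N, if the wrist force passes 120 N, or if a joint passes its speed limit or range.

## Working session

There is one attempt and no reset: what is moved stays moved. The work goes in short steps, Python scripts to look and compute and a shell command to move; the robot and the scene stay as the last step left them, time stands still between calls to the robot, and variables do not carry over. Pictures are saved under pics/ and viewed, and the job is handed in when it is done.

```bash
ls; mkdir -p pics; python3 - <<'E'
from cell import manip
import cv2,json
o=manip.get_obs();print(o)
for n in("scene","top","wrist"):
    m=manip.camera_model(n);print(n,m)
    im=manip.read_camera(n);cv2.imwrite(f"pics/{n}0.png",im[:,:,::-1])
print(manip.hold_point_z)
E
```

```text
pics
{'time': 0.0, 'joint_positions': array([-6.89514069e+01,  2.02619157e+01,  9.36286177e+01,  1.51674581e-04,
        6.61894093e+01, -1.41152499e-01]), 'qvel': array([ 0.07653616,  0.03380902,  0.02206556,  0.11044502, -0.0018171 ,
       -0.03544547]), 'joint_efforts': array([ 2.27384924e-03, -6.05234528e+01, -3.42067373e+01,  1.41721530e-04,
        9.41393373e-03,  9.01298236e-08]), 'position': array([ 0.22568435, -0.58226177,  0.19407137]), 'tcp_rot': array([[ 3.61456357e-01, -9.32388896e-01, -4.98862099e-04],
       [-9.32387985e-01, -3.61456701e-01,  1.30303633e-03],
       [-1.39525365e-03, -5.85773678e-06, -9.99999027e-01]]), 'contact_force': array([0.05173916, 0.38429847, 0.8244572 ]), 'moment': array([ 0.00442347, -0.07640881, -0.02366616]), 'opening': 0.9987631199312323}
scene {'K': array([[415.3653175 ,   0.        , 256.29297433],
       [  0.        , 415.3653175 , 188.60380423],
       [  0.        ,   0.        ,   1.        ]]), 'dist': array([-0.06376884,  0.        ,  0.        ,  0.        ,  0.        ]), 'eye': array([0.91750598, 0.64301823, 1.28313605]), 'o
[... 393 characters left out ...]
.        ]), 'eye': array([ 0.34445969, -0.00121196,  0.98198066]), 'orientation': array([[ 0.02558629,  0.98131815, -0.19068308],
       [-0.99966544,  0.02583924, -0.00116014],
       [ 0.00378864,  0.19064896,  0.98165097]])}
wrist {'K': array([[293.32461739,   0.        , 251.89193907],
       [  0.        , 293.32461739, 189.60966368],
       [  0.        ,   0.        ,   1.        ]]), 'dist': array([-0.04552611,  0.        ,  0.        ,  0.        ,  0.        ]), 'eye': array([ 0.29081711, -0.5571425 ,  0.37352741]), 'orientation': array([[ 0.36100584,  0.8968236 ,  0.25569945],
       [-0.93256203,  0.34766562,  0.09724545],
       [-0.0016859 , -0.27356177,  0.96185296]])}
0.0187
```

View pics/scene0.png

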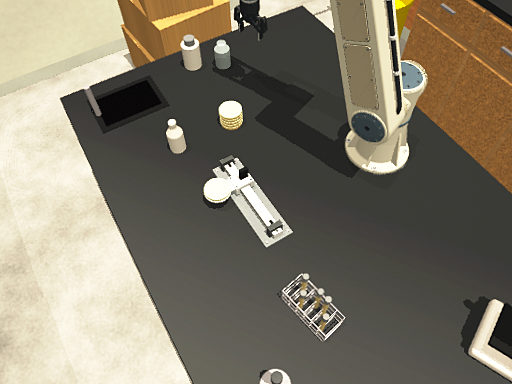

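View pics/top0.png

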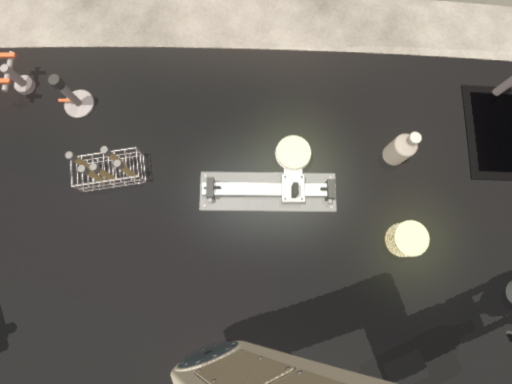

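View pics/wrist0.png

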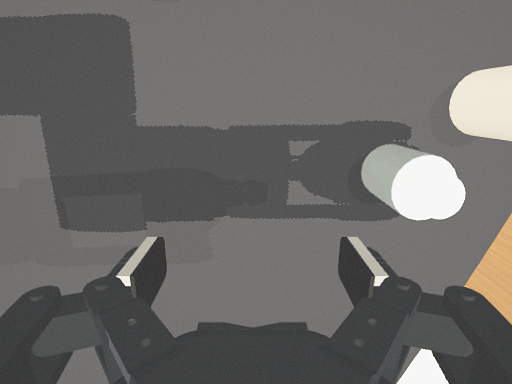

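The top view shows the base plate at about cols 199–337, rows 172–211. The carriage is near (293,188), its dish at (293,152), and the stops at about col 211 and col 331. I'll enlarge these.

```bash
python3 - <<'E'
import cv2
a=cv2.imread("pics/top0.png")[130:220,190:345];cv2.imwrite("pics/top0c.png",cv2.resize(a,None,fx=5,fy=5,interpolation=cv2.INTER_CUBIC))
a=cv2.imread("pics/scene0.png")[145:250,195:300];cv2.imwrite("pics/scene0c.png",cv2.resize(a,None,fx=5.5,fy=5.5,interpolation=cv2.INTER_CUBIC))
E
```

```text
(no output)
```

View pics/top0c.png

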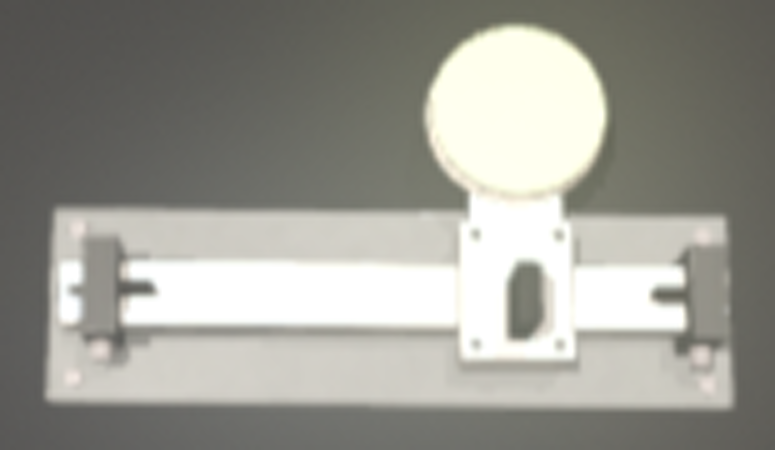

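View pics/scene0c.png

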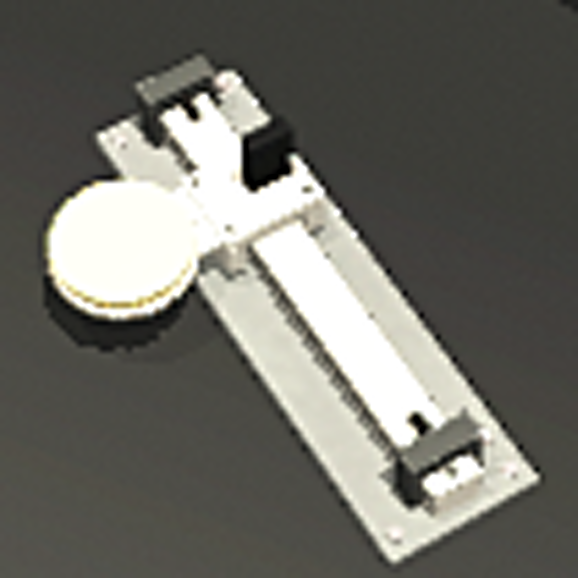

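```bash
cat > h.py <<'E'
import numpy as np,cv2
from cell import manip
def ray(m,p):
    u=cv2.undistortPoints(np.array([[p]],float),m["K"],m["dist"])[0,0]
    d=m["orientation"]@np.array([u[0],-u[1],-1.]);return m["eye"],d/np.linalg.norm(d)
def plane(m,p,z):
    e,d=ray(m,p);return e+d*(z-e[2])/d[2]
def tri(l):
    A=0;b=0
    for m,p in l:
        e,d=ray(m,p);P=np.eye(3)-np.outer(d,d);A=A+P;b=b+P@e
    x=np.linalg.solve(A,b);return x,[np.linalg.norm((np.eye(3)-np.outer(ray(m,p)[1],ray(m,p)[1]))@(x-m["eye"])) for m,p in l]
def proj(m,X):
    q=m["orientation"].T@(np.array(X)-m["eye"]);q=np.array([q[0],-q[1],-q[2]])
    return cv2.projectPoints(q[None],np.zeros(3),np.zeros(3),m["K"],m["dist"])[0][0,0]
def basis(ori,yaw): # base frame
    c,s=np.cos(yaw),np.sin(yaw);return np.array([[c,-s],[s,c]])
E
cat > a.py <<'E'
from h import *
np.set_printoptions(precision=4,suppress=True)
t=manip.camera_model("top");s=manip.camera_model("scene")
T=lambda x,y:((x+.5)/5-.5+190,(y+.5)/5-.5+130)
S=lambda x,y:((x+.5)/5.5-.5+195,(y+.5)/5.5-.5+145)
c=[plane(t,T(*p),.012) for p in[(54,208),(726,216),(733,407),(46,402)]]
for x in c:print("base top",x)
print("ctr",np.mean(c,0))
c=[plane(s,S(*p),.012) for p in[(97,135),(541,478),(390,562)]]
for x in c:print("base sc",x)
print("tab top",plane(t,T(535,292),.111),"scene",plane(s,S(268,128),.111))
print("tri tab",tri([(t,T(535,292)),(s,S(268,128))]))
print("tips L",plane(t,T(156,289),.053),plane(s,S(415,415),.053)," R",plane(t,T(652,295),.053))
for p in[(458,361),(577,361)]:print("carr",plane(t,T(*p),.061))
print("dish",plane(t,T(516,112),.075))
E
python3 a.py
```

```text
base top [0.5974 0.143  0.012 ]
base top [ 0.603  -0.2358  0.012 ]
base top [ 0.4942 -0.2375  0.012 ]
base top [0.4871 0.1416 0.012 ]
ctr [ 0.5454 -0.0472  0.012 ]
base sc [ 0.6018 -0.2358  0.012 ]
base sc [0.4877 0.1415 0.012 ]
base sc [0.5979 0.1415 0.012 ]
tab top [ 0.5346 -0.1147  0.111 ] scene [ 0.5312 -0.1156  0.111 ]
tri tab (array([ 0.5331, -0.1136,  0.1152]), [np.float64(0.0008427298017012654), np.float64(0.0008427298017014572)])
tips L [0.5435 0.08   0.053 ] [0.5435 0.0816 0.053 ]  R [ 0.5473 -0.1851  0.053 ]
carr [ 0.5074 -0.0808  0.061 ]
carr [ 0.509  -0.1434  0.061 ]
dish [ 0.6402 -0.1093  0.075 ]
```

The two views agree. The tab top is at about (0.533, −0.114) and triangulates to z ≈ 0.115. The base centre is at (0.545, −0.047) with yaw about 0.9°. Next: turn the jaws along the rail and cross over to the tab at the present height.

```bash
python3 -m creep '[[0,0,0,0,0.118],[0,0,0,0,0.118],[0,0,0,0,0.118],[0,-3,-2,0,0],[0,-3,-2,0,0],[0,-3,-2,0,0],[0,-3,-2,0,0],[0,-3,-2,0,0],[0,-3,-2,0,0],[0,-3,-2,0,0],[0,-3,-2,0,0],[0,-3,-2,0,0]]' 40; python3 -c "
from h import *
o=manip.get_obs();print(o['position'],o['tcp_rot'],o['time'],o['joint_positions'])
t=manip.camera_model('top')
for p in [(398,150),(412,138),(408,240)]: print(plane(t,p,.075))"
```

```text
time: 1.15
position: [0.4021, -0.3083, 0.1948]
tcp_rot: [[0.016, -1.0, 0.0], [-1.0, -0.016, 0.0], [-0.0, -0.0, -1.0]]
contact_force: [1.0, 0.0, -0.1]
opening: 0.995
[ 0.40212913 -0.3083069   0.19476039] [[ 1.55726234e-02 -9.99878739e-01  9.81590225e-06]
 [-9.99878739e-01 -1.55726233e-02  9.51467700e-06]
 [-9.36066390e-06 -9.96288045e-06 -1.00000000e+00]] 1.15 [-3.76470775e+01  9.65222364e+00  1.07842889e+02  8.73865198e-04
  6.25047753e+01  5.14602374e+01]
[ 0.65481027 -0.39438883  0.075     ]
[ 0.69049657 -0.43572018  0.075     ]
[ 0.41351568 -0.4076429   0.075     ]
```

```bash
python3 -m creep '[[0,-3,-2,0,0],[0,-3,-2,0,0],[0,-3,-2,0,0],[0,-3,-2,0,0],[0,-3,-2,0,0],[0,-2.5,-2,0,0],[0,-1.6,-1.3,0,0],[0,0,0,0,0],[0,0,0,0,0]]'; python3 - <<'E'
from h import *
import pickle
m=manip.camera_model("wrist");im=manip.read_camera("wrist")
cv2.imwrite("pics/wrist1.png",im[:,:,::-1]);pickle.dump(m,open("m1.pkl","wb"))
print(manip.get_obs()["position"],proj(m,(.533,-.113,.111)))
E
```

```text
time: 1.9
position: [0.5317, -0.116, 0.1944]
tcp_rot: [[0.018, -1.0, -0.001], [-1.0, -0.018, 0.0], [-0.0, 0.001, -1.0]]
contact_force: [-0.4, 0.0, 0.6]
opening: 1.004
[ 0.53119    -0.11676713  0.1944474 ] [249.15099818 182.88890317]
```

View pics/wrist1.png

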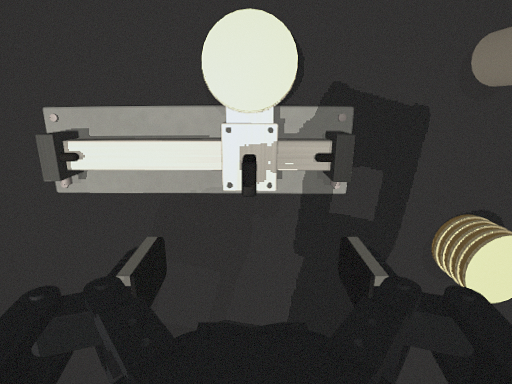

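The wrist view shows the carriage at about cols 222–277, rows 124–190, and the black tab near (249,175). The buffer tips are near (80,157) and (317,157). I'll enlarge it with the gamma raised.

```bash
python3 - <<'E'
import cv2,numpy as np
im=cv2.imread("pics/wrist1.png")
im=(255*(im/255.)**.5).astype(np.uint8)
cv2.imwrite("pics/w1a.png",cv2.resize(im[100:205,30:190],None,fx=5,fy=5,interpolation=cv2.INTER_CUBIC))
cv2.imwrite("pics/w1b.png",cv2.resize(im[100:205,205:365],None,fx=5,fy=5,interpolation=cv2.INTER_CUBIC))
E
```

```text
(no output)
```

View pics/w1a.png

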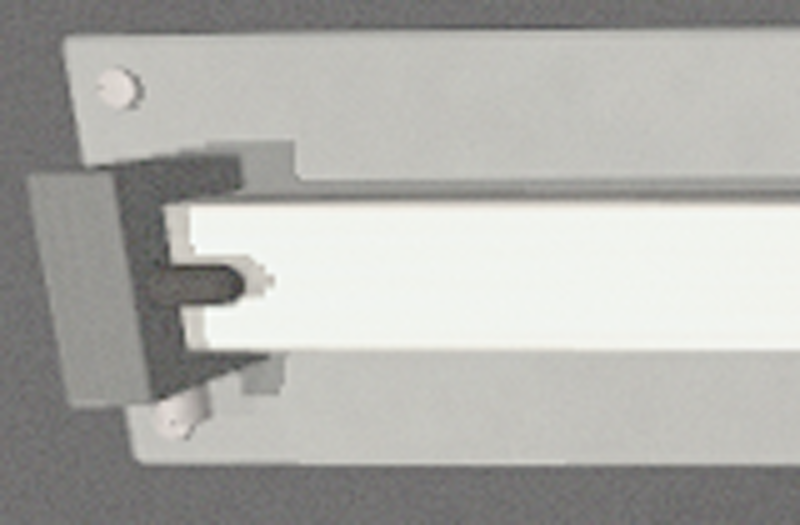

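View pics/w1b.png

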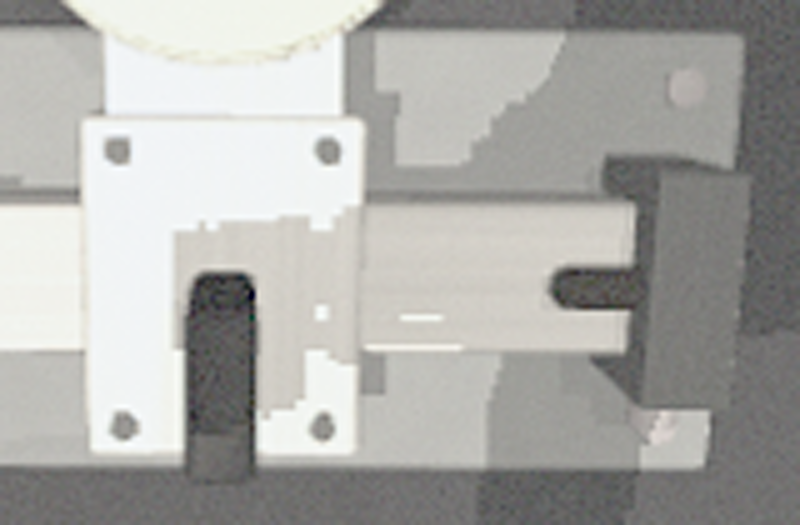

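```bash
cat > b.py <<'E'
from h import *
import pickle
np.set_printoptions(precision=4,suppress=True)
m=pickle.load(open("m1.pkl","rb"))
A=lambda x,y:((x+.5)/5-.5+30,(y+.5)/5-.5+100)
B=lambda x,y:((x+.5)/5-.5+205,(y+.5)/5-.5+100)
t=manip.camera_model("top");s=manip.camera_model("scene")
T=lambda x,y:((x+.5)/5-.5+190,(y+.5)/5-.5+130)
S=lambda x,y:((x+.5)/5.5-.5+195,(y+.5)/5.5-.5+145)
print("base",[plane(m,p,.012) for p in (A(66,37),A(140,464),B(744,35),B(706,468))])
print("tipL",plane(m,A(243,286),.053),"tipR",plane(m,B(553,288),.053), tri([(m,A(243,286)),(t,T(156,289))]),tri([(m,B(553,288)),(t,T(652,295))]))
c=[plane(m,B(*p),.061) for p in((81,117),(365,120),(358,455),(92,455))];print("carr",c,np.mean(c,0))
print("tab",plane(m,B(221,396),.111),tri([(m,B(221,396)),(t,T(535,292)),(s,S(268,128))]))
print("tab front/back", plane(m,B(221,312),.111),plane(m,B(221,480),.111))
E
python3 b.py
```

```text
base [array([0.5985, 0.1408, 0.012 ]), array([0.49  , 0.1391, 0.012 ]), array([ 0.6038, -0.2357,  0.012 ]), array([ 0.4957, -0.2376,  0.012 ])]
tipL [0.5448 0.0795 0.053 ] tipR [ 0.5485 -0.1852  0.053 ] (array([0.5442, 0.0804, 0.0511]), [np.float64(0.0003305853504860252), np.float64(0.0003305853504861661)]) (array([ 0.548 , -0.1858,  0.0498]), [np.float64(9.96041586929383e-05), np.float64(9.960415869292449e-05)])
carr [array([ 0.5841, -0.0821,  0.061 ]), array([ 0.5845, -0.1415,  0.061 ]), array([ 0.5116, -0.1429,  0.061 ]), array([ 0.5106, -0.0838,  0.061 ])] [ 0.5477 -0.1126  0.061 ]
tab [ 0.5369 -0.1126  0.111 ] (array([ 0.5346, -0.1135,  0.1137]), [np.float64(0.003013762482028053), np.float64(0.0010823771734718652), np.float64(0.0023583880957828447)])
tab front/back [ 0.5526 -0.1124  0.111 ] [ 0.5207 -0.1129  0.111 ]
```

```bash
python3 -c "
from h import *
o=manip.get_obs();print(o['position'],o['time'],o['contact_force'])"; python3 -m creep '[[0,-0.4,-0.35,1.5,0],[0,0,0,2,0],[0,0,0,2,0],[0,0,0,2,0],[0,0,0,2,0],[0,0,0,1.5,0],[0,0,0,1.0,0],[0,0,0,0,0],[0,0,0,0,0]]'
```

```text
[ 0.53119    -0.11676713  0.1944474 ] 1.95 [ 0.48508732 -0.41254841 -0.36363349]
time: 2.7
position: [0.5345, -0.1134, 0.0748]
tcp_rot: [[0.015, -1.0, -0.001], [-1.0, -0.015, 0.0], [-0.0, 0.001, -1.0]]
contact_force: [0.6, -0.6, -0.0]
opening: 1.0
```

```bash
python3 -m creep '[[1,0,0,0,0],[1,0,0,0,0],[1,0,0,0,0],[1,0,0,0,0],[1,0,0,0,0],[1,0,0,0,0],[1,0,0,0,0],[1,0,0,0,0]]' 40;  python3 -m creep '[[1,0,0,0,0],[1,0,0,0,0]]'; python3 - <<'E'
from h import *
cv2.imwrite("pics/wrist2.png",manip.read_camera("wrist")[:,:,::-1])
o=manip.get_obs();print(o['position'],o['time'],o['contact_force'],o['opening'])
E
```

```text
time: 3.37
position: [0.535, -0.1128, 0.0748]
tcp_rot: [[0.016, -1.0, -0.0], [-1.0, -0.016, 0.0], [-0.0, 0.0, -1.0]]
contact_force: [-0.5, -0.3, 0.1]
opening: 0.001
time: 3.53
position: [0.535, -0.1128, 0.0747]
tcp_rot: [[0.016, -1.0, -0.0], [-1.0, -0.016, 0.0], [-0.0, 0.0, -1.0]]
contact_force: [-0.4, -0.3, -0.2]
opening: 0.0
[ 0.53499568 -0.112799    0.07475818] 3.5833 [-0.26621804 -0.19406409  0.66282497] 0.0012999076224849994
```

View pics/wrist2.png

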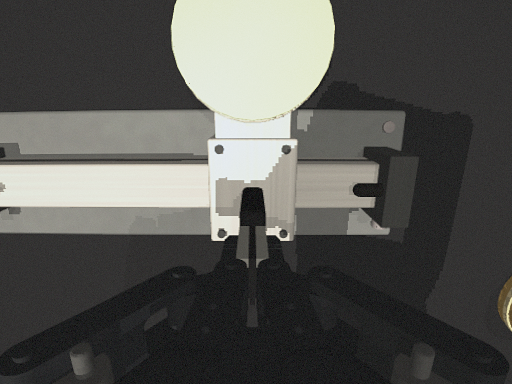

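The opening reads 0, so the jaws shut on nothing. The tab (rows 188–225) lies ahead (+x) of the closed pads (rows 225–260). I'll enlarge it and check where the TCP projects.

```bash
python3 - <<'E'
from h import *
im=cv2.imread("pics/wrist2.png")
im=(255*(im/255.)**.45).astype(np.uint8)
cv2.imwrite("pics/w2a.png",cv2.resize(im[170:290,190:320],None,fx=5,fy=5,interpolation=cv2.INTER_CUBIC))
m=manip.camera_model("wrist");o=manip.get_obs();p=o["position"];print(m["eye"])
for dz in(0,.019,.04):print(proj(m,p+[0,0,dz]))
for X in((.5345,-.1128,.061),(.5345,-.1128,.111),(.5175,-.1128,.111),(.5515,-.1128,.111),(.5515,-.1128,.061)):print(X,proj(m,X))
E
```

```text
[ 0.60471032 -0.11145868  0.25413465]
[252.48518366 217.06731665]
[252.52612876 228.74630252]
[252.58253134 244.8682675 ]
(0.5345, -0.1128, 0.061) [252.45018412 210.57311768]
(0.5345, -0.1128, 0.111) [252.55841664 242.52346496]
(0.5175, -0.1128, 0.111) [252.06512724 270.47644183]
(0.5515, -0.1128, 0.111) [253.08293505 212.71687845]
(0.5515, -0.1128, 0.061) [252.84588497 187.12759611]
```

View pics/w2a.png

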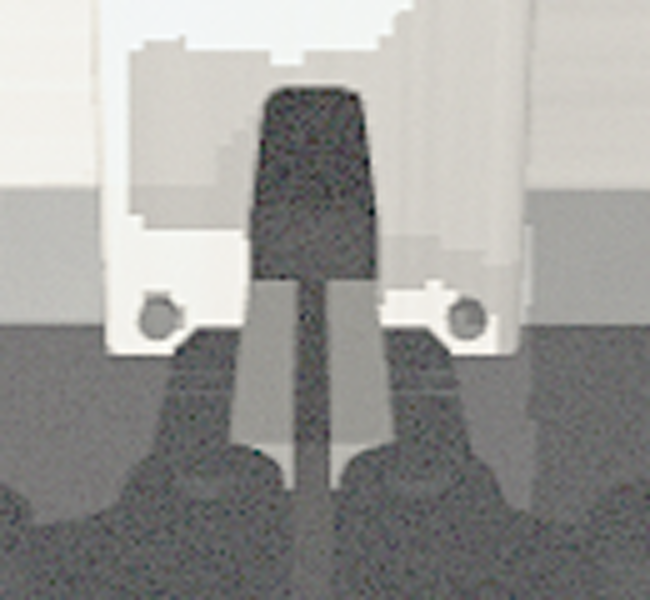

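```bash
python3 - <<'E'
from h import *
s=manip.camera_model("scene");im=manip.read_camera("scene")[:,:,::-1];cv2.imwrite("pics/scene1.png",im)
p=manip.get_obs()["position"]
for dz in(0,.019,.036,.073):print(proj(s,p+[0,0,dz]))
im=(255*(im/255.)**.5).astype(np.uint8)
cv2.imwrite("pics/s1c.png",cv2.resize(im[135:225,190:290],None,fx=6,fy=6,interpolation=cv2.INTER_CUBIC))
E
```

```text
[243.16879445 174.8536931 ]
[242.96384137 171.75319173]
[242.77672836 168.9214183 ]
[242.35679617 162.56213291]
```

View pics/s1c.png

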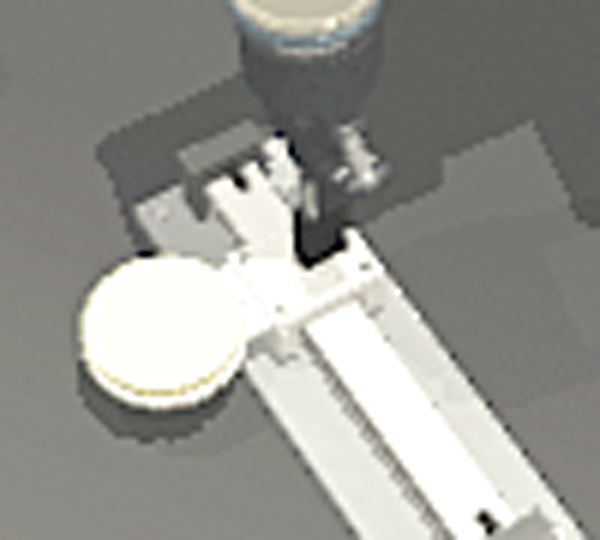

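```bash
python3 - <<'E'
from h import *
np.set_printoptions(precision=4,suppress=True)
import pickle
m=manip.camera_model("wrist");o=manip.get_obs();R=o["tcp_rot"];p=o["position"]
print("eye in tool",R.T@(m["eye"]-p),"\n",R.T@m["orientation"])
def at(px,depth):
    u=cv2.undistortPoints(np.array([[px]],float),m["K"],m["dist"])[0,0]
    return R.T@(m["eye"]+m["orientation"]@(depth*np.array([u[0],-u[1],-1]))-p)
print("open tips",at((165,237),.136),at((348,237),.136))
for d in(.12,.13,.14,.15,.16,.17):print(d,at((253,226),d))
E
```

```text
eye in tool [-0.0002 -0.0697 -0.1794] 
 [[ 1.      0.0003  0.0007]
 [ 0.0004 -0.9618 -0.2737]
 [ 0.0006  0.2737 -0.9618]]
open tips [-0.0408 -0.0113 -0.0547] [ 0.0445 -0.0112 -0.0546]
0.12 [ 0.0001 -0.0225 -0.0681]
0.13 [ 0.0002 -0.0186 -0.0588]
0.14 [ 0.0002 -0.0147 -0.0495]
0.15 [ 0.0002 -0.0107 -0.0402]
0.16 [ 0.0003 -0.0068 -0.031 ]
0.17 [ 0.0003 -0.0029 -0.0217]
```

The images and the opening agree with each other but not with the reported TCP. The closed pad tips stand about 40 mm behind the TCP, at z ≈ 0.115, so they shut just above the tab. I'll open, lower about 4 cm in guarded steps, and look before closing.

```bash
python3 -m creep '[[0,0,0,0,0],[0,0,0,0,0],[0,0,0,0,0],[0,0,0,0,0],[0,0,0,0,0],[0,0,0,0,0],[0,0,0,0.8,0],[0,0,0,0.8,0],[0,0,0,0,0]]'; python3 - <<'E'
from h import *
m=manip.camera_model("wrist");im=manip.read_camera("wrist")[:,:,::-1];cv2.imwrite("pics/wrist3.png",im)
im=(255*(im/255.)**.5).astype(np.uint8)
cv2.imwrite("pics/w3.png",im)
print(manip.get_obs()["contact_force"])
E
```

```text
time: 4.38
position: [0.5337, -0.1125, 0.0569]
tcp_rot: [[0.016, -1.0, -0.003], [-1.0, -0.016, 0.001], [-0.001, 0.003, -1.0]]
contact_force: [-0.6, -0.3, 0.0]
opening: 0.995
[-0.66588566  0.78965311  0.87470673]
```

View pics/w3.png

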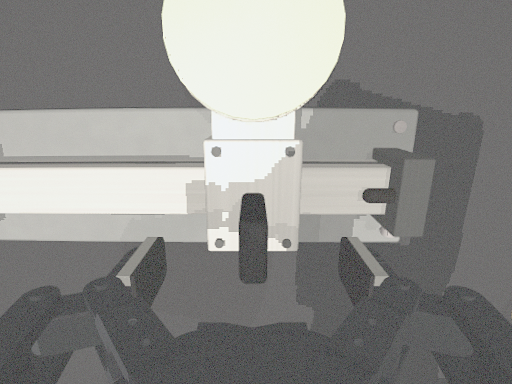

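The tab (top face rows 225–283, col 253) now stands centred between the open pads. The pad tips are at the same depth as the tab top. I'll go down 2.5 cm and close.

```bash
python3 -m creep '[[0,0,-0.05,0.8,0],[0,0,0,0.8,0],[0,0,0,0.8,0],[0,0,0,0,0],[1,0,0,0,0],[1,0,0,0,0],[1,0,0,0,0],[1,0,0,0,0],[1,0,0,0,0],[1,0,0,0,0],[1,0,0,0,0],[1,0,0,0,0]]' 30; python3 - <<'E'
from h import *
im=manip.read_camera("wrist")[:,:,::-1]
im=(255*(im/255.)**.5).astype(np.uint8)
cv2.imwrite("pics/w4.png",im)
o=manip.get_obs();print(o["position"],o["contact_force"],o["opening"])
E
```

```text
time: 5.43
position: [0.5357, -0.1129, 0.0351]
tcp_rot: [[0.016, -1.0, 0.0], [-1.0, -0.016, -0.0], [0.0, -0.0, -1.0]]
contact_force: [-0.4, -0.0, 3.0]
opening: 0.158
[ 0.53570815 -0.11286019  0.03511353] [-0.4204754  -0.29522152  3.98149543] 0.1617331744202812
```

View pics/w4.png

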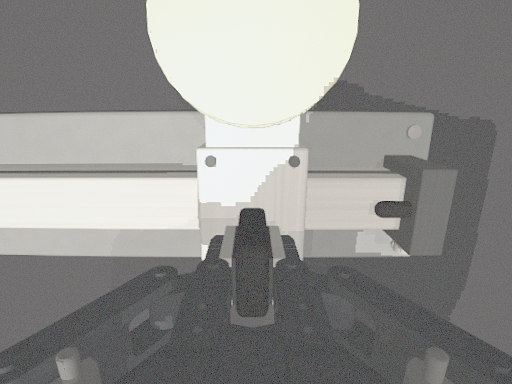

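Gripped: opening 0.16 × 85 ≈ 13.7 mm, which matches the tab. Now the slow stroke right (+tool x).

```bash
python3 -m creep '[[1,0.08,0,0,0],[1,0.12,0,0,0],[1,0.16,0,0,0],[1,0.16,0,0,0]]'; python3 -m creep '[[1,0.16,0,0,0],[1,0.16,0,0,0],[1,0.16,0,0,0],[1,0.16,0,0,0]]'; python3 -m creep '[[1,0.16,0,0,0],[1,0.16,0,0,0],[1,0.16,0,0,0],[1,0.16,0,0,0]]'
```

```text
time: 5.82
position: [0.5357, -0.1179, 0.0351]
tcp_rot: [[0.016, -1.0, 0.0], [-1.0, -0.016, 0.0], [-0.0, -0.0, -1.0]]
contact_force: [-1.5, 0.9, 5.3]
opening: 0.161
time: 6.15
position: [0.5358, -0.1244, 0.0351]
tcp_rot: [[0.016, -1.0, 0.0], [-1.0, -0.016, 0.0], [-0.0, -0.0, -1.0]]
contact_force: [-2.0, 1.6, 5.4]
opening: 0.156
time: 6.48
position: [0.5359, -0.1307, 0.0351]
tcp_rot: [[0.016, -1.0, 0.0], [-1.0, -0.016, 0.0], [-0.0, -0.0, -1.0]]
contact_force: [-1.9, 1.6, 5.3]
opening: 0.161
```

```bash
python3 -m creep '[[1,0.16,0,0,0],[1,0.16,0,0,0],[1,0.16,0,0,0],[1,0.16,0,0,0],[1,0.16,0,0,0],[1,0.16,0,0,0],[1,0.16,0,0,0],[1,0.16,0,0,0]]'; python3 -m creep '[[1,0.16,0,0,0],[1,0.16,0,0,0],[1,0.16,0,0,0]]';  python3 -m creep '[[1,0.12,0,0,0],[1,0.12,0,0,0]]'
```

```text
time: 7.15
position: [0.5361, -0.1435, 0.0351]
tcp_rot: [[0.016, -1.0, 0.0], [-1.0, -0.016, 0.0], [-0.0, -0.0, -1.0]]
contact_force: [-0.9, 2.2, 5.5]
opening: 0.164
time: 7.4
position: [0.5362, -0.1483, 0.0351]
tcp_rot: [[0.016, -1.0, 0.0], [-1.0, -0.016, 0.0], [-0.0, -0.0, -1.0]]
contact_force: [-1.2, 1.7, 5.9]
opening: 0.16
time: 7.57
position: [0.5363, -0.1508, 0.0351]
tcp_rot: [[0.016, -1.0, 0.0], [-1.0, -0.016, 0.0], [-0.0, -0.0, -1.0]]
contact_force: [-1.1, 2.0, 6.0]
opening: 0.16
```

```bash
python3 -m creep '[[1,0.1,0,0,0],[1,0.1,0,0,0]]'
```

```text
time: 7.73
position: [0.5362, -0.1527, 0.0351]
tcp_rot: [[0.016, -1.0, 0.0], [-1.0, -0.016, 0.0], [-0.0, -0.0, -1.0]]
contact_force: [-0.8, 2.6, 6.4]
opening: 0.158
```

```bash
python3 -m creep '[[1,0.1,0,0,0],[1,0.1,0,0,0]]'
```

```text
time: 7.9
position: [0.5363, -0.1547, 0.0351]
tcp_rot: [[0.016, -1.0, 0.0], [-1.0, -0.016, 0.0], [-0.0, -0.0, -1.0]]
contact_force: [-1.2, 1.3, 5.2]
opening: 0.163
```

```bash
python3 -m creep '[[1,0.1,0,0,0]]'
```

```text
time: 7.98
position: [0.5363, -0.1557, 0.0351]
tcp_rot: [[0.016, -1.0, 0.0], [-1.0, -0.016, 0.0], [-0.0, -0.0, -1.0]]
contact_force: [-1.4, 2.4, 4.7]
opening: 0.162
```

```bash
python3 -m creep '[[1,0.1,0,0,0]]'
```

```text
time: 8.07
position: [0.5363, -0.1565, 0.0351]
tcp_rot: [[0.016, -1.0, 0.0], [-1.0, -0.016, 0.001], [-0.001, -0.0, -1.0]]
contact_force: [-1.5, 3.4, 6.2]
opening: 0.161
```

```bash
python3 -m creep '[[1,0.1,0,0,0]]'
```

```text
time: 8.15
position: [0.5363, -0.1574, 0.0351]
tcp_rot: [[0.015, -1.0, 0.0], [-1.0, -0.015, 0.001], [-0.001, -0.0, -1.0]]
contact_force: [-0.9, 5.0, 6.2]
opening: 0.16
```

```bash
python3 -m creep '[[1,0.1,0,0,0]]'
```

```text
time: 8.23
position: [0.5363, -0.1582, 0.0351]
tcp_rot: [[0.015, -1.0, 0.0], [-1.0, -0.015, 0.001], [-0.001, -0.0, -1.0]]
contact_force: [-1.4, 5.4, 6.8]
opening: 0.159
```

The right stop is reached: force rises from 1.6 to 5.4 N, about 2.5 mm of buffer. Now left (−tool x).

```bash
python3 -m creep '[[1,0,0,0,0],[1,-0.08,0,0,0],[1,-0.12,0,0,0],[1,-0.16,0,0,0],[1,-0.16,0,0,0],[1,-0.16,0,0,0],[1,-0.16,0,0,0],[1,-0.16,0,0,0],[1,-0.16,0,0,0],[1,-0.16,0,0,0],[1,-0.16,0,0,0],[1,-0.16,0,0,0]]'; python3 -m creep '[[1,-0.16,0,0,0],[1,-0.16,0,0,0],[1,-0.16,0,0,0],[1,-0.16,0,0,0],[1,-0.16,0,0,0],[1,-0.16,0,0,0],[1,-0.16,0,0,0],[1,-0.16,0,0,0],[1,-0.16,0,0,0],[1,-0.16,0,0,0],[1,-0.16,0,0,0],[1,-0.16,0,0,0]]'
```

```text
time: 9.23
position: [0.5361, -0.1427, 0.0351]
tcp_rot: [[0.016, -1.0, 0.0], [-1.0, -0.016, -0.0], [0.0, -0.0, -1.0]]
contact_force: [-1.5, -2.0, 5.8]
opening: 0.159
time: 10.23
position: [0.5359, -0.1235, 0.0351]
tcp_rot: [[0.016, -1.0, 0.0], [-1.0, -0.016, -0.0], [0.0, -0.0, -1.0]]
contact_force: [-0.4, -0.6, 4.9]
opening: 0.162
```

```bash
python3 -m creep '[[1,-0.16,0,0,0],[1,-0.16,0,0,0],[1,-0.16,0,0,0],[1,-0.16,0,0,0],[1,-0.16,0,0,0],[1,-0.16,0,0,0],[1,-0.16,0,0,0],[1,-0.16,0,0,0],[1,-0.16,0,0,0],[1,-0.16,0,0,0],[1,-0.16,0,0,0],[1,-0.16,0,0,0]]' |egrep 'time|pos|force'
for i in 1; do python3 -m creep '[[1,-0.15,0,0,0],[1,-0.15,0,0,0]]'|egrep 'pos|force'; python3 -m creep '[[1,-0.15,0,0,0],[1,-0.15,0,0,0]]'|egrep 'pos|force'; python3 -m creep '[[1,-0.15,0,0,0],[1,-0.15,0,0,0]]'|egrep 'pos|force'; python3 -m creep '[[1,-0.15,0,0,0],[1,-0.15,0,0,0]]'|egrep 'pos|force'; done
```

```text
time: 11.23
position: [0.5356, -0.1043, 0.0351]
contact_force: [-1.4, -1.6, 6.3]
position: [0.5356, -0.1013, 0.0351]
contact_force: [-1.8, -2.3, 4.7]
position: [0.5355, -0.0982, 0.0351]
contact_force: [-1.0, -1.9, 4.6]
position: [0.5355, -0.0953, 0.0351]
contact_force: [-1.4, -1.4, 5.2]
position: [0.5354, -0.0923, 0.0351]
contact_force: [-1.5, -1.8, 5.4]
```

```bash

python3 -m creep '[[1,-0.15,0,0,0],[1,-0.15,0,0,0]]'|egrep 'pos|force'
python3 -m creep '[[1,-0.15,0,0,0],[1,-0.15,0,0,0]]'|egrep 'pos|force'
python3 -m creep '[[1,-0.15,0,0,0],[1,-0.15,0,0,0]]'|egrep 'pos|force'
python3 -m creep '[[1,-0.15,0,0,0],[1,-0.15,0,0,0]]'|egrep 'pos|force'
python3 -m creep '[[1,-0.15,0,0,0],[1,-0.15,0,0,0]]'|egrep 'pos|force'
python3 -m creep '[[1,-0.15,0,0,0],[1,-0.15,0,0,0]]'|egrep 'pos|force'
```

```text
position: [0.5354, -0.0892, 0.0351]
contact_force: [-0.8, -1.7, 5.4]
position: [0.5353, -0.0862, 0.0351]
contact_force: [-1.0, -0.7, 5.4]
position: [0.5353, -0.0832, 0.0351]
contact_force: [-0.7, -1.4, 5.4]
position: [0.5352, -0.0802, 0.0351]
contact_force: [-1.8, -1.3, 4.9]
position: [0.5352, -0.0772, 0.0351]
contact_force: [-0.7, -1.1, 5.0]
position: [0.5351, -0.0742, 0.0351]
contact_force: [-0.2, -1.2, 4.6]
```

```bash

python3 -m creep '[[1,-0.15,0,0,0],[1,-0.15,0,0,0]]'|egrep 'pos|force'
python3 -m creep '[[1,-0.15,0,0,0],[1,-0.15,0,0,0]]'|egrep 'pos|force'
python3 -m creep '[[1,-0.15,0,0,0],[1,-0.15,0,0,0]]'|egrep 'pos|force'
python3 -m creep '[[1,-0.15,0,0,0],[1,-0.15,0,0,0]]'|egrep 'pos|force'
python3 -m creep '[[1,-0.15,0,0,0],[1,-0.15,0,0,0]]'|egrep 'pos|force'
python3 -m creep '[[1,-0.15,0,0,0],[1,-0.15,0,0,0]]'|egrep 'time|pos|force'
```

```text
position: [0.5351, -0.0712, 0.0351]
contact_force: [-1.2, -1.8, 4.5]
position: [0.535, -0.0682, 0.0351]
contact_force: [-2.0, -1.0, 5.2]
position: [0.535, -0.0652, 0.0351]
contact_force: [-0.2, -1.0, 4.9]
position: [0.535, -0.0622, 0.0351]
contact_force: [-1.6, -1.0, 5.3]
position: [0.5349, -0.0592, 0.0351]
contact_force: [-0.9, -1.7, 4.3]
time: 13.9
position: [0.5349, -0.0562, 0.0351]
contact_force: [-0.2, -1.1, 5.2]
```

```bash

python3 -m creep '[[1,-0.15,0,0,0],[1,-0.15,0,0,0]]'|egrep 'pos|force'
python3 -m creep '[[1,-0.15,0,0,0],[1,-0.15,0,0,0]]'|egrep 'pos|force'
python3 -m creep '[[1,-0.15,0,0,0],[1,-0.15,0,0,0]]'|egrep 'pos|force'
python3 -m creep '[[1,-0.15,0,0,0],[1,-0.15,0,0,0]]'|egrep 'pos|force'
python3 -m creep '[[1,-0.15,0,0,0],[1,-0.15,0,0,0]]'|egrep 'time|pos|force'
```

```text
position: [0.5348, -0.0532, 0.0351]
contact_force: [-1.5, -1.3, 5.5]
position: [0.5348, -0.0502, 0.0351]
contact_force: [-0.9, -1.6, 4.1]
position: [0.5348, -0.0473, 0.0351]
contact_force: [-0.7, -2.7, 5.3]
position: [0.5347, -0.0449, 0.0351]
contact_force: [-1.0, -7.4, 5.2]
time: 14.73
position: [0.5347, -0.0422, 0.0351]
contact_force: [-1.1, -8.3, 4.5]
```

```bash

python3 -m creep '[[1,-0.15,0,0,0],[1,-0.15,0,0,0]]'|egrep 'pos|force'
python3 -m creep '[[1,-0.15,0,0,0],[1,-0.15,0,0,0]]'|egrep 'pos|force'
python3 -m creep '[[1,-0.15,0,0,0],[1,-0.15,0,0,0]]'|egrep 'pos|force'
python3 -m creep '[[1,-0.15,0,0,0],[1,-0.15,0,0,0]]'|egrep 'pos|force'
python3 -m creep '[[1,-0.15,0,0,0],[1,-0.15,0,0,0]]'|egrep 'pos|force'
python3 -m creep '[[1,-0.15,0,0,0],[1,-0.15,0,0,0]]'|egrep 'time|pos|force'
```

```text
position: [0.5346, -0.0392, 0.0351]
contact_force: [-0.4, -7.9, 4.8]
position: [0.5346, -0.0361, 0.0351]
contact_force: [-1.6, -7.0, 4.6]
position: [0.5346, -0.033, 0.0351]
contact_force: [-1.5, -6.1, 4.5]
position: [0.5345, -0.0297, 0.0351]
contact_force: [-1.6, -4.5, 5.0]
position: [0.5345, -0.0264, 0.0351]
contact_force: [-1.1, -2.4, 5.8]
time: 15.73
position: [0.5344, -0.0232, 0.0351]
contact_force: [-0.4, -1.7, 5.6]
```

There's a clear tight spot: it starts near y ≈ −0.047, peaks around −0.042 and ends near −0.025. I'll carry on to the left stop; the touch is expected at y ≈ +0.050.

```bash

python3 -m creep '[[1,-0.16,0,0,0],[1,-0.16,0,0,0],[1,-0.16,0,0,0],[1,-0.16,0,0,0],[1,-0.16,0,0,0],[1,-0.16,0,0,0]]'|egrep 'pos|force'
python3 -m creep '[[1,-0.16,0,0,0],[1,-0.16,0,0,0],[1,-0.16,0,0,0],[1,-0.16,0,0,0],[1,-0.16,0,0,0],[1,-0.16,0,0,0]]'|egrep 'pos|force'
python3 -m creep '[[1,-0.16,0,0,0],[1,-0.16,0,0,0],[1,-0.16,0,0,0],[1,-0.16,0,0,0],[1,-0.16,0,0,0],[1,-0.16,0,0,0]]'|egrep 'pos|force'
python3 -m creep '[[1,-0.16,0,0,0],[1,-0.16,0,0,0],[1,-0.16,0,0,0],[1,-0.16,0,0,0],[1,-0.16,0,0,0],[1,-0.16,0,0,0]]'|egrep 'pos|force'
python3 -m creep '[[1,-0.16,0,0,0],[1,-0.16,0,0,0],[1,-0.16,0,0,0],[1,-0.16,0,0,0],[1,-0.16,0,0,0],[1,-0.16,0,0,0]]'|egrep 'pos|force'
python3 -m creep '[[1,-0.16,0,0,0],[1,-0.16,0,0,0],[1,-0.16,0,0,0],[1,-0.16,0,0,0],[1,-0.16,0,0,0],[1,-0.16,0,0,0]]'|egrep 'time|pos|force'
```

```text
position: [0.5343, -0.0135, 0.0351]
contact_force: [-1.0, -1.6, 4.9]
position: [0.5342, -0.0039, 0.0351]
contact_force: [-0.7, -1.2, 4.8]
position: [0.534, 0.0057, 0.0351]
contact_force: [-0.1, -1.3, 4.6]
position: [0.5339, 0.0153, 0.0351]
contact_force: [-1.5, -2.1, 5.1]
position: [0.5337, 0.0249, 0.0351]
contact_force: [-0.3, -0.8, 5.5]
time: 18.73
position: [0.5336, 0.0346, 0.0351]
contact_force: [-0.0, -1.9, 5.1]
```

```bash

python3 -m creep '[[1,-0.15,0,0,0],[1,-0.15,0,0,0],[1,-0.15,0,0,0],[1,-0.15,0,0,0]]'|egrep 'time|pos|force'
```

```text
time: 19.07
position: [0.5335, 0.0406, 0.0351]
contact_force: [0.1, -2.0, 5.6]
```

```bash

python3 -m creep '[[1,-0.12,0,0,0],[1,-0.12,0,0,0],[1,-0.12,0,0,0],[1,-0.12,0,0,0]]'|egrep 'time|pos|force'
```

```text
time: 19.4
position: [0.5335, 0.0453, 0.0351]
contact_force: [-0.1, -0.9, 5.8]
```

```bash

python3 -m creep '[[1,-0.1,0,0,0],[1,-0.1,0,0,0]]'|egrep 'time|pos|force'
```

```text
time: 19.57
position: [0.5334, 0.0474, 0.0351]
contact_force: [-1.1, -1.6, 4.7]
```

```bash

python3 -m creep '[[1,-0.1,0,0,0],[1,-0.1,0,0,0]]'|egrep 'time|pos|force'
```

```text
time: 19.73
position: [0.5334, 0.0493, 0.0351]
contact_force: [-0.4, -2.8, 5.1]
```

```bash

python3 -m creep '[[1,-0.1,0,0,0]]'|egrep 'time|pos|force'
```

```text
time: 19.82
position: [0.5334, 0.0502, 0.0351]
contact_force: [0.1, -3.5, 4.8]
```

```bash

python3 -m creep '[[1,-0.1,0,0,0]]'|egrep 'time|pos|force'
```

```text
time: 19.9
position: [0.5334, 0.051, 0.0351]
contact_force: [-0.3, -5.1, 5.7]
```

```bash

python3 -m creep '[[1,-0.06,0,0,0]]'|egrep 'time|pos|force'
```

```text
time: 19.98
position: [0.5334, 0.0516, 0.0351]
contact_force: [0.2, -4.6, 5.4]
```

The left stop is gently reached: about 5 N, around 2 mm of buffer. Now back right, slowly, and I'll feel for the tight spot's left edge for comparison.

```bash

python3 -m creep '[[1,0,0,0,0],[1,0.1,0,0,0],[1,0.15,0,0,0],[1,0.18,0,0,0],[1,0.18,0,0,0],[1,0.18,0,0,0],[1,0.18,0,0,0],[1,0.18,0,0,0],[1,0.18,0,0,0],[1,0.18,0,0,0],[1,0.18,0,0,0],[1,0.18,0,0,0]]'|egrep 'time|pos|force'
python3 -m creep '[[1,0.18,0,0,0],[1,0.18,0,0,0],[1,0.18,0,0,0],[1,0.18,0,0,0],[1,0.18,0,0,0],[1,0.18,0,0,0],[1,0.18,0,0,0],[1,0.18,0,0,0],[1,0.18,0,0,0],[1,0.18,0,0,0],[1,0.18,0,0,0],[1,0.18,0,0,0]]'|egrep 'time|pos|force'
python3 -m creep '[[1,0.18,0,0,0],[1,0.18,0,0,0],[1,0.18,0,0,0],[1,0.18,0,0,0],[1,0.18,0,0,0],[1,0.18,0,0,0],[1,0.15,0,0,0],[1,0.15,0,0,0]]'|egrep 'time|pos|force'
```

```text
time: 20.98
position: [0.5336, 0.0335, 0.0351]
contact_force: [0.2, 1.6, 5.8]
time: 21.98
position: [0.5339, 0.0119, 0.0351]
contact_force: [-0.4, 1.6, 5.5]
time: 22.65
position: [0.5341, -0.0019, 0.0351]
contact_force: [-1.0, 1.7, 5.2]
```

```bash

python3 -m creep '[[1,0.15,0,0,0],[1,0.15,0,0,0],[1,0.15,0,0,0],[1,0.15,0,0,0],[1,0.15,0,0,0],[1,0.15,0,0,0],[1,0.15,0,0,0],[1,0.15,0,0,0],[1,0.15,0,0,0],[1,0.15,0,0,0]]'|egrep 'time|pos|force'
python3 -m creep '[[1,0.15,0,0,0],[1,0.15,0,0,0]]'|egrep 'pos|force'
python3 -m creep '[[1,0.1,0,0,0]]'|egrep 'pos|force'
python3 -m creep '[[1,0.1,0,0,0]]'|egrep 'pos|force'
python3 -m creep '[[1,0.1,0,0,0]]'|egrep 'pos|force'
python3 -m creep '[[1,0.1,0,0,0]]'|egrep 'pos|force'
```

```text
time: 23.48
position: [0.5343, -0.0169, 0.0351]
contact_force: [-1.5, 1.9, 5.2]
position: [0.5344, -0.0199, 0.0351]
contact_force: [-1.4, 1.3, 6.4]
position: [0.5343, -0.021, 0.0351]
contact_force: [-1.2, 1.1, 6.0]
position: [0.5344, -0.0219, 0.0351]
contact_force: [-1.3, 1.7, 5.9]
position: [0.5344, -0.0229, 0.0351]
contact_force: [-0.3, 0.8, 5.7]
position: [0.5345, -0.0239, 0.0351]
contact_force: [-0.8, 2.2, 5.1]
```

```bash

python3 -m creep '[[1,0.1,0,0,0]]'|egrep 'pos|force'
python3 -m creep '[[1,0.1,0,0,0]]'|egrep 'pos|force'
python3 -m creep '[[1,0.1,0,0,0]]'|egrep 'time|pos|force'
```

```text
position: [0.5344, -0.0249, 0.0351]
contact_force: [-0.7, 2.0, 6.8]
position: [0.5345, -0.0259, 0.0351]
contact_force: [-0.8, 1.3, 5.8]
time: 24.23
position: [0.5345, -0.0268, 0.0351]
contact_force: [-0.4, 3.6, 6.1]
```

```bash

python3 -m creep '[[1,0.1,0,0,0]]'|egrep 'pos|force'
python3 -m creep '[[1,0.1,0,0,0]]'|egrep 'pos|force'
python3 -m creep '[[1,0.1,0,0,0]]'|egrep 'pos|force'
python3 -m creep '[[1,0.1,0,0,0]]'|egrep 'time|pos|force'
```

```text
position: [0.5345, -0.0277, 0.0351]
contact_force: [-0.6, 4.5, 6.1]
position: [0.5345, -0.0284, 0.0351]
contact_force: [-1.0, 7.1, 6.7]
position: [0.5345, -0.0292, 0.0351]
contact_force: [-0.1, 7.6, 6.0]
time: 24.57
position: [0.5345, -0.0301, 0.0351]
contact_force: [-1.9, 9.0, 6.9]
```

```bash

python3 -m creep '[[1,0.1,0,0,0]]'|egrep 'pos|force'
python3 -m creep '[[1,0.1,0,0,0]]'|egrep 'pos|force'
python3 -m creep '[[1,0.1,0,0,0]]'|egrep 'time|pos|force'
```

```text
position: [0.5345, -0.031, 0.0351]
contact_force: [-0.1, 8.9, 5.5]
position: [0.5345, -0.0319, 0.0351]
contact_force: [-0.9, 8.1, 5.8]
time: 24.82
position: [0.5346, -0.0329, 0.0351]
contact_force: [-1.1, 8.3, 5.9]
```

The two edges mirror each other. Leftward the drag is 2.7 N at −0.0473, 7.4 N at −0.0449 and 8.3 N at −0.0422. Rightward it is 3 N at −0.0265, 7.4 N at −0.0288 and 9 N at −0.0305. The centre comes out at TCP y ≈ −0.0369, so about 4 mm to go.

```bash

python3 -m creep '[[1,0.1,0,0,0]]'|egrep 'pos|force'
python3 -m creep '[[1,0.1,0,0,0]]'|egrep 'pos|force'
python3 -m creep '[[1,0.1,0,0,0]]'|egrep 'time|pos|force'
```

```text
position: [0.5346, -0.0339, 0.0351]
contact_force: [-0.8, 8.5, 6.3]
position: [0.5346, -0.035, 0.0351]
contact_force: [-0.8, 7.8, 6.2]
time: 25.07
position: [0.5346, -0.036, 0.0351]
contact_force: [-0.6, 8.3, 6.1]
```

```bash

python3 -m creep '[[1,0.1,0,0,0]]'|egrep 'pos|force'
python3 -m creep '[[1,0,0,0,0]]'|egrep 'pos|force'
python3 -m creep '[[1,0,0,0,0]]'|egrep 'time|pos|force'
```

```text
position: [0.5346, -0.037, 0.0351]
contact_force: [-0.2, 8.1, 6.0]
position: [0.5346, -0.0374, 0.0351]
contact_force: [-0.9, 3.7, 6.8]
time: 25.32
position: [0.5346, -0.0376, 0.0351]
contact_force: [-0.2, 2.7, 6.3]
```

```bash

python3 -m creep '[[1,-0.05,0,0,0],[1,0,0,0,0],[1,0,0,0,0]]'|egrep 'time|pos|force'; python3 - <<'E'
from h import *
print(manip.get_obs()["position"])
im=manip.read_camera("wrist")[:,:,::-1]
im=(255*(im/255.)**.5).astype(np.uint8)
cv2.imwrite("pics/w5.png",im)
E
```

```text
time: 25.57
position: [0.5346, -0.0375, 0.0351]
contact_force: [-1.1, -0.3, 6.2]
[ 0.53462255 -0.0375138   0.03511165]
```

View pics/w5.png

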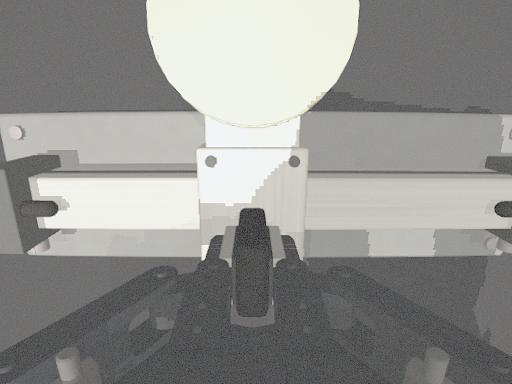

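The grip is unchanged (tab at col 252) and the rail force is about 0. Let go and rise straight up.

```bash

python3 -m creep '[[0.7,0,0,0,0],[0.3,0,0,0,0],[0,0,0,0,0],[0,0,0,0,0],[0,0,0,0,0],[0,0,0,0,0],[0,0,0,0,0],[0,0,0,0,0]]'|egrep 'time|pos|force|open'
python3 -m creep '[[0,0,0,-1,0],[0,0,0,-2,0],[0,0,0,-2,0],[0,0,0,-2,0],[0,0,0,-2,0],[0,0,0,-2,0],[0,0,0,-2,0],[0,0,0,-2,0],[0,0,0,-1,0],[0,0,0,0,0],[0,0,0,0,0],[0,0,0,0,0]]'|egrep 'time|pos|force|open'
python3 - <<'E'
from h import *
import pickle
m=manip.camera_model("wrist");im=manip.read_camera("wrist")[:,:,::-1];pickle.dump(m,open("m6.pkl","wb"))
im=(255*(im/255.)**.5).astype(np.uint8)
cv2.imwrite("pics/w6.png",im);print(manip.get_obs()["position"])
cv2.imwrite("pics/top6.png",manip.read_camera("top")[:,:,::-1])
E
```

```text
time: 26.28
position: [0.5343, -0.0376, 0.0347]
contact_force: [-0.6, -0.3, 0.5]
opening: 0.998
time: 27.28
position: [0.5336, -0.0376, 0.1938]
contact_force: [1.1, -0.1, 0.3]
opening: 1.0
[ 0.53343643 -0.03755493  0.19351699]
```

View pics/w6.png

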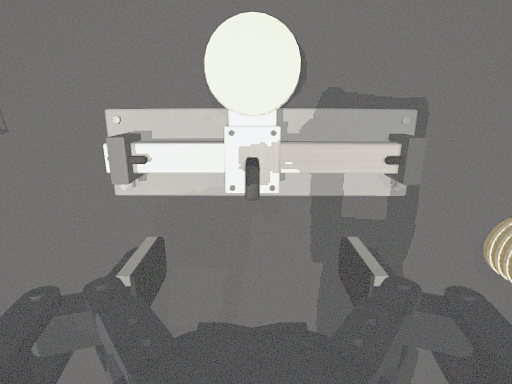

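View pics/top6.png

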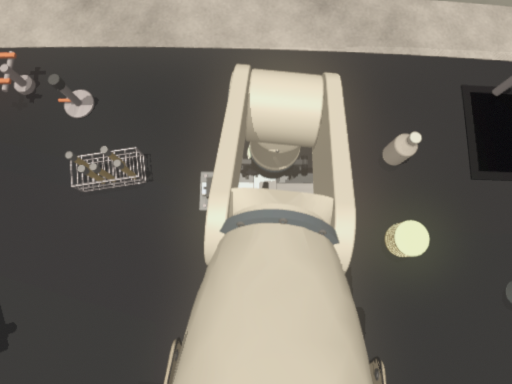

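After release the carriage spans cols 224–280 with the tab at col 252. The rack, dishes and bottle are where they were. A quick check of its position:

```bash
python3 - <<'E'
from h import *
import pickle
m=pickle.load(open("m6.pkl","rb"))
print([plane(m,p,.061) for p in((224.3,160),(280,160))],plane(m,(252.3,180),.111))
print(manip.get_obs()["contact_force"],manip.get_obs()["qvel"]); manip.job_done()
E
```

```text
[array([ 0.54690158, -0.00715959,  0.061     ]), array([ 0.5478307 , -0.06710897,  0.061     ])] [ 0.53773276 -0.0374212   0.111     ]
[-0.58072789  0.70394548 -0.09627235] [ 0.0188511   0.05117924 -0.09821766 -0.04876501  0.16858493 -0.04064443]
the job is handed in; nothing more can be done
```

The slide is stroked through its full travel, and the carriage is parked in the tight spot with the gripper clear. I handed the job in at about 27 s of the 56 s limit.

- **Stops:** I took the carriage slowly by its tab, first right and then left. At each stop the force rose to about 5 N, which is roughly 2.5 mm of buffer at most. Drag elsewhere was about 1–2 N.
- **Tight spot:** There was one zone, with drag rising to 8–9 N. Its edges mirrored each other in the two directions, near y ≈ −0.047 and −0.0265. That puts its middle at y ≈ −0.037, about 10 mm left of the rail's middle.
- **Parked position:** I came in from the left, relaxed the rail force to about 0, opened the gripper and rose straight up. The carriage stayed at y ≈ −0.0375, which is 0.6 mm past my estimate of the middle. The last wrist picture puts it between −0.0371 and −0.0374.
- **Bystanders:** The last pictures show the rack, dish stack and bottle where they started.

- **First grasp failed:** It shut on nothing just above the tab. The visible pad tips stood about 40 mm short of the reported tool point. I saw this in the images and lowered further, and the second grasp held with an opening matching the tab's 14 mm.
- **Vertical force:** While gripping there was a steady vertical force of about 5–6 N on the tool. It went away on release.
- **Width mismatch:** The tight zone measured about 21 mm between edges, a little under the stated 24 mm. The shortfall looked the same on both sides, so it should not shift the middle.

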